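Hand over the heavier canister

ROBOT

A 6-joint arm with a two-finger parallel gripper is mounted at the origin on a cart in front of the work surface, level with it; the furniture and walls round the work are solid. World frame = base frame: x ahead of the robot, y to its left, z up, the work surface at z = 0. Lengths are in mm, angles in rad, forces in N, time in s.
With the tool pointing down it reaches from about 350 to 975 mm from the base axis. Payload 7.1 kg.
Tool frame: the origin (TCP) lies midway between the tips of the shut fingers; the grasp point (between the pads) lies 19 mm behind it (ctrl.tcp_to_grasp is the distance from the TCP to the grasp point, in mm); z points along the fingers, y is the line along which they close (so a half turn about z gives the same grasp; the last joint's range is limited). The gripper opens to 88 mm and grips with 3 to 60 N. Pads are 20 mm wide; open, the fingers measure 115 mm over their backs; the gripper's body (75 mm by 178 mm) begins 61 mm behind the grasp point.
Start: joints at [-1.179, 0.423, 1.63, -0, 1.089, -0.019], TCP at [249.605, -572.977, 222.675] pointing down, gripper open.
Joint ranges: [-3, 3], [-0.9, 2.11], [0.09, 2.58], [-1.31, 4.45], [0.11, 2.69], [-2.54, 2.54]. Speed limits (rad/s): [2.39, 2.39, 3.01, 3.14, 3.14, 3.14].

INTERFACE

Orientations are given as a rotation vector (axis times angle).
In Python, from workcell import get_obs, cams, ticket, boxes_of, ctrl gives the robot as it stands.
- The arm moves only by the shell command python3 -m creep 'ROWS' [OPENING]. ROWS is JSON, one flat list of numbers, 4 for each row, row after row: the shift along the world's x, y, z in m, then the turn about the world's z in rad. In form: [tx, ty, tz, spin, tx, ty, tz, spin, ...]. A call has 1 to 10 rows; each row is the pose to reach, as a shift and turn from the pose commanded when the call began; what a row does not reach only later rows make up. A row lasts 1/12 s, in which the tool goes at most 41.7 mm and 7.16 degrees, less where a joint would pass 70% of its speed; a pose out of reach is approached as far as the arm can. A call with a gripper value outside its range is refused whole. OPENING is the opening, from 0 (shut) to 1 (fully open), set as the call begins (- or left out, the last holds). The fingers move at their own pace and stop on an object; the grip force is fixed at half the most. Time passes only in rows, so rows that repeat a pose let the fingers close. It gives the time, the measured TCP pose, the force, the opening and the grip force at its end, in the units of the state.
- get_obs(): the state, without advancing time (a new reading comes with each control period).
- cams.get_image(name): name is "scene" or "top" or "wrist"; returns (picture, depth): 400x640x3 uint8, red, green, blue; 400x640 float32, mm along the optical axis (not along the pixel's ray), 0 where there is no reading.
- cams.get_calibration(name): a dict with "mtx" (3x3 intrinsics, pixels), "R" (3x3) and "t" (3): a world point X has camera coordinates R X + t; the wrist camera has in their place "mount" (4x4, takes a point from camera to tool coordinates, whose origin is the TCP and whose axes are the flange's). Camera axes: x right, y down, z forward; pixel columns grow to the right and rows downward; lengths in mm; the calibration is good to about 2 mm. The wrist camera is an equidistant fisheye: a pixel r from the principal point sees the ray r / f radians off the axis. A picture is of the moment at which its call begins: read the wrist's pose just before it. get_calibration takes no time and is no camera call.
- ticket.close_job(): hands the job in; it is judged then, once.
Trained networks look in the newest picture that a camera, given by its name, has taken for a name from the list of things; names that differ only in an ending like _2 or _b are one class to them, and where a whole thing is asked for, a point or a joint stands for the part that bears it (a point fixed in the world has none). Each returns a list of dicts, best first, with "score" (0 to 1); they miss things now and then, are a little off and sometimes report something else, mostly with a low value. They report only what shows in the picture. A call takes as long as a camera call. They do not tell look-alikes from the thing itself.
- boxes_of(camera, target): "centre" ([column, row] in pixels, amid what is visible of it).
The state is a dict: "t": time; "qpos": joint angles; "qvel": joint speeds; "joint_torque": joint torques, N m; "ee_pos": TCP position; "orientation": TCP orientation; "ft_force": force on the tool from outside, world axes, zero at the start; "moment": the same for the moment, N m; "width": finger opening in mm; "grasp_force": force on a finger pad.
Only numpy, scipy, OpenCV 4.12 (cv2) and the standard library are available. Lean on these libraries where they do the work, as an engineer would, in place of code of your own. Each camera call takes 0.05 s, during which the arm holds its last target. There are 200 camera calls.

TASK

Two capped canisters look alike but one has a heavier core inside. Lift the blue-capped one clear of the rack to feel its weight and stand it back in the rack, then lift the yellow-capped one clear and feel it too. Finish while holding the heavier one up: keep it gripped, upright and still about 15 cm above the middle of the round handover mat, with the lighter one standing in its place in the rack and everything else on the bench left alone.

Things in the scene. Friction and masses are not known exactly. Their poses are not given: they have to be found in the camera images.
- blue_centre (a point): centre of the canister with the BLUE cap: upright metal can, 44 mm diameter, 70 mm tall (cap: top 14 mm); this point is 35 mm above its underside, z up its axis. Grasp round the body. One canister weighs about 170 g, the other about 410 g (up to 40 g either way); which is heavy changes, and colour and place tell nothing. To weigh: lift 5 cm or more, hold about 1 s
- yellow_centre (a point): the same point of the canister with the YELLOW cap; it has the same size and shape as the blue-capped one
- rack: white rack plate fixed to the bench, 90 (x) x 230 (y) x 8 mm, origin at the centre of its underside on the bench; on it are two round wells at y = +70 mm and y = -70 mm of its frame; the two canisters start in them, either way round
- well_1 (a point): centre of the floor of the rack's well at its y = +70 mm, 8 mm above the bench; the well is a grey collar of 50 mm inner and 58 mm outer diameter whose rim stands 8 mm above this floor (16 mm above the bench)
- well_2 (a point): the same point of the other well, at the rack's y = -70 mm
- mat_centre (a point): centre of the top of the round grey handover mat with an orange ring, 110 mm in diameter, 3 mm thick, fixed on the bench
- filter_box_centre (a point): bystander: flat round box with green lid, 74 mm in diameter, 33 mm tall; its centre
- bottle_centre (a point): bystander: glass bottle with blue cap, 68 mm in diameter, 136 mm tall; point 60 mm up its axis
- stopper_centre (a point): bystander: orange rubber stopper, 32 mm in diameter, 28 mm tall; its centre
- marker_centre (a point): bystander: marker pen 130 mm long, 18 mm thick, lying; its centre
- grease_centre (a point): bystander: white tube with blue cap 105 mm long, 27 mm high, lying; its centre
Mind the look-alikes: they are no part of the job. What is shaped like the part that bears blue_centre but orange or turquoise is not meant.

How it is judged:
By the outcome, as a careful person would: the job done as asked, in the order asked, and still so for the second after the job is handed in, while the arm keeps its last pose, push and grip.
It also fails if it takes over 70 s, if anything falls off the work surface, if the arm or the gripper's body presses on something with over 40 N, if the wrist force passes 120 N, or if a joint passes its speed limit or range.

## Working session

There is one attempt and no reset: what is moved stays moved. The work goes in short steps, Python scripts to look and compute and a shell command to move; the robot and the scene stay as the last step left them, time stands still between calls to the robot, and variables do not carry over. Pictures are saved under pics/ and viewed, at most 10 in all, crops included, and the job is handed in when it is done.

```bash
mkdir -p pics; cat > h.py <<'E'
import numpy as np,cv2
from workcell import get_obs,cams,ticket,boxes_of,ctrl
def world(cam,px,depth,r=2):
    c=cams.get_calibration(cam);u,v=int(round(px[0])),int(round(px[1]))
    w=depth[max(0,v-r):v+r+1,max(0,u-r):u+r+1];d=np.median(w[w>0])
    p=np.linalg.inv(c["mtx"])@np.array([px[0],px[1],1])*d
    return np.array(c["R"]).T@(p-np.array(c["t"]).ravel())
E
python3 - <<'E'
from h import *
o=get_obs();print(o["t"],o["ee_pos"],o["orientation"],o["ft_force"],o["width"])
for n in("top","scene"):
    im,d=cams.get_image(n);cv2.imwrite(f"pics/{n}0.png",im[:,:,::-1]);np.save(f"{n}.npy",d)
    for t in("blue_centre","yellow_centre","rack","bottle_centre","filter_box_centre","stopper_centre"):
        for b in boxes_of(n,t)[:4]:
            print(n,t,np.round(b["centre"]),round(b["score"],2),np.round(world(n,b["centre"],d)))
E
```

```text
0.0 [ 249.37766443 -572.48438616  221.92770865] [-3.07410590e+00 -6.40431738e-01  4.74423301e-04] [-0.39588295 -0.12685603 -0.10731461] 87.63926719670252
top blue_centre [330. 184.] 0.7 [601. -41.  68.]
top blue_centre [322. 216.] 0.52 [505. -22.  76.]
top blue_centre [312. 258.] 0.47 [388.   6.  68.]
top yellow_centre [273. 213.] 0.46 [510. 120.  77.]
top rack [298. 217.] 0.85 [509.  52.   6.]
top rack [271. 214.] 0.26 [507. 125.  77.]
top bottle_centre [238. 130.] 0.63 [743. 228. 105.]
top filter_box_centre [303. 146.] 0.78 [722.  42.  31.]
top stopper_centre [348. 146.] 0.5 [730. -97.  26.]
scene blue_centre [317. 192.] 0.62 [598. -43.  70.]
scene blue_centre [362. 259.] 0.59 [379.  24.  70.]
scene blue_centre [332. 221.] 0.56 [501.  -3.  73.]
scene yellow_centre [289. 254.] 0.97 [498. 139.  76.]
scene rack [312. 252.] 0.56 [500.  64.   9.]
scene bottle_centre [191. 215.] 0.88 [732. 245.  90.]
scene filter_box_centre [259. 194.] 0.98 [725.  54.  33.]
scene stopper_centre [303. 170.] 0.54 [ 722. -104.   29.]
scene stopper_centre [314. 251.] 0.33 [500.  60.  10.]
```

View pics/top0.png

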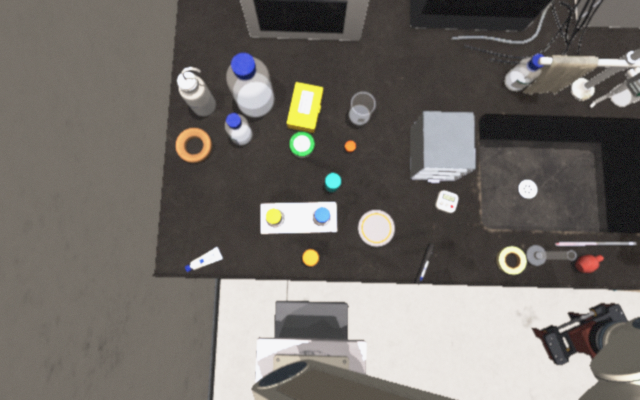

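View pics/scene0.png

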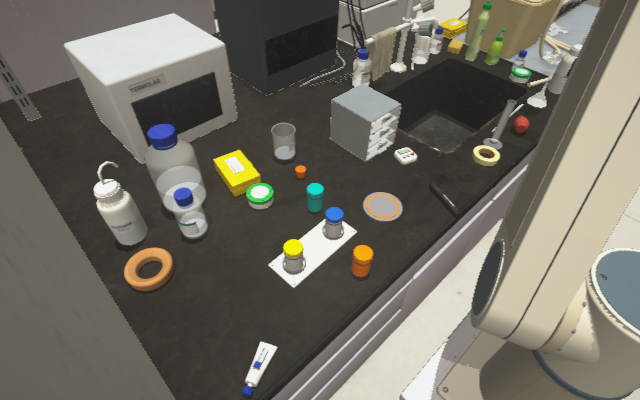

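Candidates in the top picture: the blue cap in the rack at (322,216), the turquoise look-alike at (333,182), the orange look-alike at (311,258) and the blue-capped bottles at (243,65) and (235,121). The yellow cap in the rack is at (273,216). I choose the two cans standing in the white rack. The mat is at (376,228).

```bash
python3 - <<'E'
from h import *
out=[]
def pts(n,m,d):
    c=cams.get_calibration(n);v,u=np.nonzero(m&(d>0));z=d[v,u]
    p=np.linalg.inv(c["mtx"])@(np.stack([u,v,np.ones_like(u)])*z)
    return (np.array(c["R"]).T@(p-np.array(c["t"]).reshape(3,1))).T
H={"blue":(100,118,120),"yellow":(24,34,120),"mat":(5,24,40)}
win={"top":{"blue":(322,216,14),"yellow":(273,215,14),"mat":(376,228,26)},"scene":{"blue":(335,215,14),"yellow":(293,249,16),"mat":(383,206,26)}}
for n in("top","scene"):
    im=cv2.imread(f"pics/{n}0.png");d=np.load(f"{n}.npy");hsv=cv2.cvtColor(im,cv2.COLOR_BGR2HSV)
    for k,(a,b,s) in H.items():
        x,y,r=win[n][k];m=np.zeros(d.shape,bool);m[y-r:y+r,x-r:x+r]=1
        m&=(hsv[...,0]>=a)&(hsv[...,0]<=b)&(hsv[...,1]>s)
        P=pts(n,m,d)
        if k!="mat":P=P[P[:,2]>70]
        lo,hi=np.percentile(P,[3,97],axis=0);print(n,k,len(P),"mid",np.round((lo+hi)/2,1),"size",np.round(hi-lo,1))
    if n=="top":
        w=(hsv[...,1]<40)&(hsv[...,2]>190);m=np.zeros(d.shape,bool);m[195:240,255:342]=w[195:240,255:342]
        P=pts(n,m,d);P=P[(P[:,2]<25)];r=cv2.minAreaRect(P[:,:2].astype(np.float32));print("rack",r)
    x,y,_=win[n]["blue"];out.append(cv2.resize(im[y-50:y+50,x-65:x+65],(520,400),interpolation=cv2.INTER_CUBIC)[:290])
cv2.imwrite("pics/crop.png",np.vstack(out))
E
```

```text
top blue 152 mid [509.4 -19.8  76.1] size [34.3 34.2  7.4]
top yellow 167 mid [502.3 119.   75.6] size [34.9 34.2  7.8]
top mat 467 mid [ 4.836e+02 -1.874e+02 -2.000e-01] size [149.9 147.7  11.3]
rack ((508.4436340332031, 48.76091766357422), (92.25821685791016, 229.54733276367188), 3.049497604370117)
scene blue 227 mid [512.2 -18.3  76.3] size [38.5 39.5  9.6]
scene yellow 273 mid [504.8 121.3  76.8] size [38.3 39.3  8.3]
scene mat 954 mid [ 470.5 -192.     2.3] size [148.1 199.8   7.7]
```

View pics/crop.png

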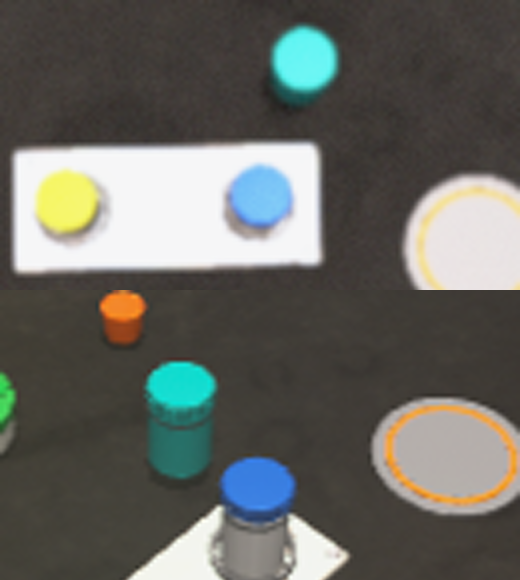

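The crop confirms the blue-capped metal can in the rack, separate from the turquoise look-alike. Blue is at about (510,-19) and yellow at about (503,120), 139 mm apart, and the rack yaw is about 2.9°. All of this fits the sizes given. Next I move above the blue can.

```bash
python3 -m creep '[0.13,0.277,0,-0.18,0.13,0.277,0,-0.18,0.13,0.277,0,-0.18,0.13,0.277,0,-0.18,0.13,0.277,0,-0.18,0.13,0.277,0,-0.18,0.13,0.277,0,-0.18,0.26,0.553,0,-0.36,0.26,0.553,0,-0.36,0.26,0.553,0,-0.36]' 1
python3 -m creep '[0.142,0.301,-0.03,-0.04,0.142,0.301,-0.03,-0.04,0.142,0.301,-0.03,-0.04,0.142,0.301,-0.03,-0.04,0.142,0.301,-0.03,-0.04,0.142,0.301,-0.03,-0.04,0.142,0.301,-0.03,-0.04]'; python3 - <<'E'
from h import *
o=get_obs();print(o["t"],o["ee_pos"],o["orientation"],o["ft_force"],o["qpos"])
im,d=cams.get_image("wrist");cv2.imwrite("pics/w1.png",im[:,:,::-1]);np.save("w1.npy",d);c=cams.get_calibration("wrist");print(c)
E
```

```text
t: 1.53
ee_pos: [425.3, -198.9, 223.1]
orientation: [3.14, 0.073, 0.001]
ft_force: [0.7, 0.1, -0.6]
width: 87.8
grasp_force: 0.0
t: 2.12
ee_pos: [549.3, 64.3, 196.5]
orientation: [3.142, 0.017, 0.001]
ft_force: [0.9, 0.0, -0.1]
width: 88.3
grasp_force: 0.0
2.1167 [549.25906287  64.30792193 196.524123  ] [3.14152888e+00 1.74162055e-02 8.02939570e-04] [ 0.90329507  0.04445313 -0.09459138] [ 9.50645519e-02  3.51100672e-01  1.81192830e+00 -7.35861817e-05
  9.78055933e-01  1.65481436e+00]
{'mtx': array([[309.70691629,   0.        , 316.85860586],
       [  0.        , 309.70691629, 193.67111996],
       [  0.        ,   0.        ,   1.        ]]), 'mount': array([[ 1.14074332e-03, -9.69115356e-01, -2.46605203e-01,
         6.70566124e+01],
       [ 9.99999160e-01,  1.25727515e-03, -3.15087793e-04,
        -2.00034842e-01],
       [ 6.15407012e-04, -2.46604636e-01,  9.69115976e-01,
        -1.62184280e+02],
       [ 0.00000000e+00,  0.00000000e+00,  0.00000000e+00,
         1.00000000e+00]])}
```

View pics/w1.png

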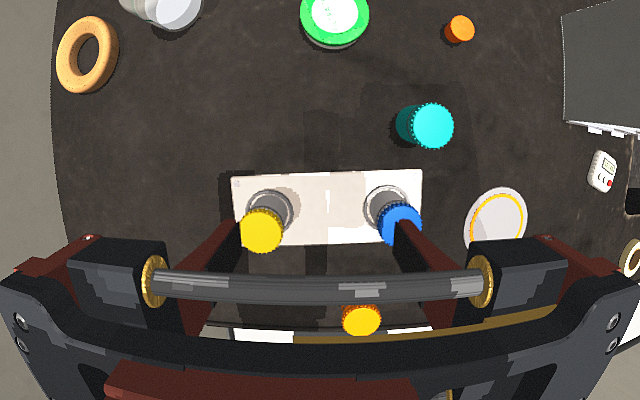

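The wrist view shows the yellow cap at (262,230), the blue cap at (400,222), the mat at (497,217) and turquoise at (430,125). I overshot in y, at a safe height. I'll back off to a clear view and measure from there.

```bash
python3 -m creep '[-0.09,-0.1,0.02,0.04,-0.09,-0.1,0.02,0.04,-0.09,-0.1,0.02,0.04,-0.09,-0.1,0.02,0.04,-0.09,-0.1,0.02,0.04,-0.09,-0.1,0.02,0.04]'
cat >> h.py <<'E'
from scipy.spatial.transform import Rotation as Ro
def wrist(name=None):
    o=get_obs();im,d=cams.get_image("wrist");c=cams.get_calibration("wrist");K=c["mtx"];f=K[0,0]
    if name:cv2.imwrite(f"pics/{name}.png",im[:,:,::-1])
    v,u=np.mgrid[:400,:640];x=u-K[0,2];y=v-K[1,2];r=np.hypot(x,y)+1e-9;th=r/f
    t=np.tan(np.minimum(th,1.5));P=np.stack([x/r*t*d,y/r*t*d,d],-1)
    M=np.array(c["mount"]);P=P@M[:3,:3].T+M[:3,3]
    P=P@Ro.from_rotvec(o["orientation"]).as_matrix().T+o["ee_pos"]
    P[(d<=0)|(th>1.2)]=np.nan
    return o,im,cv2.cvtColor(im,cv2.COLOR_RGB2HSV),P
def mid(Q):
    (cx,cy),r=cv2.minEnclosingCircle(Q[:,:2].astype(np.float32));lo,hi=np.percentile(Q,[1,99],axis=0)
    return len(Q),np.round([cx,cy,r],1),np.round((lo+hi)/2,1),np.round(hi-lo,1)
E
python3 - <<'E'
from h import *
o,im,hsv,P=wrist("w2");print(o["t"],o["ee_pos"],o["orientation"])
X,Y,Z=np.moveaxis(P,-1,0)
for k,a,b,x0,y0 in(("blue",100,118,510,-19),("yellow",24,34,503,120)):
    m=(hsv[...,0]>=a)&(hsv[...,0]<=b)&(hsv[...,1]>120)&(np.hypot(X-x0,Y-y0)<40)&(Z>70)
    print(k,*mid(P[m]))
m=(np.hypot(X-480,Y+187)<75)&(hsv[...,2]>140)&(Z<12)
print("mat",*mid(P[m]))
E
```

```text
t: 2.67
ee_pos: [459.3, -38.1, 217.0]
orientation: [-3.141, -0.077, -0.003]
ft_force: [0.4, -0.0, 0.3]
width: 87.7
grasp_force: 0.0
2.6667 [459.27348503 -38.1487639  217.03958664] [-3.14057117e+00 -7.69818049e-02 -2.83707673e-03]
blue 1773 [500.3 -17.9  34.7] [506.3 -17.1 207. ] [ 52.7  52.2 262.4]
yellow 1220 [504.5 120.5  23.3] [504.7 120.   76.2] [41.3 41.8  7.1]
mat 4970 [ 483.6 -186.3   55. ] [ 483.8 -185.5    3.6] [101.2 101.4   3.8]
```

```bash
python3 -m creep '[0.03,0.01,0,0,0.0515,0.019,-0.02,0,0.0515,0.019,-0.05,0,0.0515,0.019,-0.08,0,0.0515,0.019,-0.08,0]'
python3 - <<'E'
from h import *
o,im,hsv,P=wrist("w3");print(o["t"],o["ee_pos"],o["orientation"],o["ft_force"])
X,Y,Z=np.moveaxis(P,-1,0)
m=(hsv[...,0]>=100)&(hsv[...,0]<=118)&(hsv[...,1]>120)&(np.hypot(X-510,Y+19)<40)&(Z>70)&(Z<85)
print(*mid(P[m]))
E
```

```text
t: 3.13
ee_pos: [507.8, -17.4, 131.5]
orientation: [-3.14, -0.082, 0.013]
ft_force: [-1.4, 0.3, -0.1]
width: 87.5
grasp_force: 0.0
3.1333 [507.8456413  -17.39824939 131.46946007] [-3.13956945 -0.08237807  0.0132891 ] [-1.40202355  0.34013865 -0.08028336]
2826 [512.1 -18.9  23.2] [512.8 -18.9  76.1] [41.8 41.   6.9]
```

```bash
python3 -m creep '[0.002,-0.001,-0.035,0,0.002,-0.001,-0.07,0,0.002,-0.001,-0.09,0,0.002,-0.001,-0.106,0,0.002,-0.001,-0.106,0,0.002,-0.001,-0.106,0]'
python3 -m creep '[0,0,0,0,0,0,0,0,0,0,0,0,0,0,0,0,0,0,0,0,0,0,0,0]' 0.3
```

```text
t: 3.68
ee_pos: [513.1, -19.6, 31.3]
orientation: [-3.141, -0.08, -0.001]
ft_force: [-0.1, -0.3, 0.7]
width: 88.1
grasp_force: 0.0
t: 4.18
ee_pos: [512.4, -19.9, 30.9]
orientation: [3.141, 0.08, 0.001]
ft_force: [0.2, -0.6, 0.4]
width: 51.0
grasp_force: 0.0
```

```bash
python3 -m creep '[0,0,-0.003,0,0,0,-0.003,0,0,0,-0.003,0,0,0,-0.003,0,0,0,-0.003,0,0,0,-0.003,0]' 0.0
python3 -m creep '[0,0,0.01,0,0,0,0.03,0,0,0,0.05,0,0,0,0.07,0,0,0,0.085,0,0,0,0.09,0,0,0,0.09,0,0,0,0.09,0,0,0,0.09,0,0,0,0.09,0]'
for i in 1 2 3; do python3 -m creep '[0,0,0,0,0,0,0,0,0,0,0,0,0,0,0,0]'; done
```

```text
t: 4.68
ee_pos: [512.5, -19.7, 27.8]
orientation: [-3.14, -0.079, -0.001]
ft_force: [-1.0, 1.5, 5.1]
width: 43.8
grasp_force: 30.0
t: 5.52
ee_pos: [511.3, -19.8, 116.4]
orientation: [-3.14, -0.08, 0.004]
ft_force: [-0.2, -0.6, -4.6]
width: 43.9
grasp_force: 30.0
t: 5.85
ee_pos: [512.0, -19.9, 117.2]
orientation: [-3.141, -0.08, 0.001]
ft_force: [0.9, -0.1, -5.0]
width: 43.6
grasp_force: 30.0
t: 6.18
ee_pos: [512.2, -19.9, 117.5]
orientation: [-3.141, -0.08, -0.0]
ft_force: [0.1, 0.3, -3.8]
width: 43.9
grasp_force: 30.0
t: 6.52
ee_pos: [512.1, -19.9, 117.5]
orientation: [-3.141, -0.08, -0.0]
ft_force: [-0.3, 0.2, -3.3]
width: 44.1
grasp_force: 30.0
```

```bash
python3 -m creep '[0,0,-0.025,0,0,0,-0.05,0,0,0,-0.07,0,0,0,-0.08,0,0,0,-0.085,0,0,0,-0.0875,0,0,0,-0.089,0,0,0,-0.0895,0,0,0,-0.0895,0,0,0,-0.0895,0]'
python3 -m creep '[0,0,0,0,0,0,0,0,0,0,0,0,0,0,0,0,0,0,0,0,0,0,0,0]' 1.0
python3 -m creep '[0,0,0.02,0,0,0,0.045,0,0,0,0.075,0,0,0,0.1,0,0,0,0.13,0,0,0,0.15,0,-0.03,0,0.17,0,-0.05,0,0.18,0,-0.05,0,0.18,0,-0.05,0,0.18,0]'
python3 - <<'E'
from h import *
o,im,hsv,P=wrist("w4");print(o["t"],o["ee_pos"],o["orientation"],o["ft_force"])
X,Y,Z=np.moveaxis(P,-1,0)
for k,a,b,x0,y0 in(("blue",100,118,510,-19),("yellow",24,34,504,120)):
    m=(hsv[...,0]>=a)&(hsv[...,0]<=b)&(hsv[...,1]>120)&(np.hypot(X-x0,Y-y0)<40)&(Z>65)&(Z<90)
    print(k,*mid(P[m]))
E
```

```text
t: 7.35
ee_pos: [512.7, -19.9, 28.8]
orientation: [3.14, 0.08, 0.002]
ft_force: [0.1, 0.2, -4.3]
width: 44.3
grasp_force: 30.0
t: 7.85
ee_pos: [512.3, -19.9, 28.1]
orientation: [3.141, 0.08, 0.0]
ft_force: [-0.1, 0.3, 0.4]
width: 80.4
grasp_force: 0.0
t: 8.68
ee_pos: [462.0, -19.9, 208.7]
orientation: [3.14, 0.08, 0.003]
ft_force: [-0.4, -0.6, 0.3]
width: 87.7
grasp_force: 0.0
8.6833 [462.01741112 -19.87094171 208.68738215] [3.14045175e+00 7.96135097e-02 2.78941615e-03] [-0.38416352 -0.57787139  0.27265866]
blue 1651 [512.4 -19.6  22.8] [512.2 -19.4  77.7] [40.4 40.7  4.1]
yellow 1343 [504.5 121.   23.4] [504.8 120.1  75.8] [41.6 41.8  8.1]
```

View pics/w4.png

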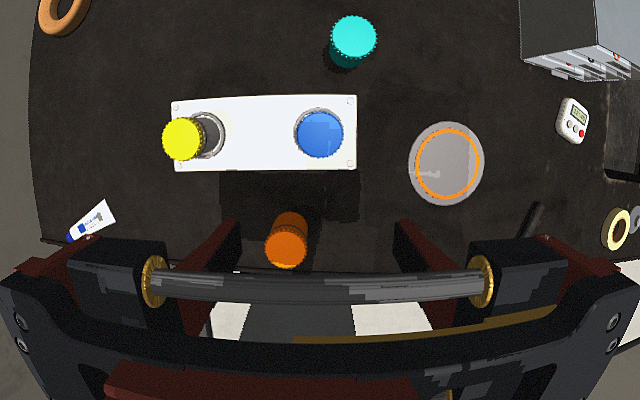

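The blue-capped can stands back in its well at (320,134) with its top at z 77.7. It read about -4.2 N, so it looks like the heavy one. Next is yellow at (504.7,120.3).

```bash
python3 -m creep '[0.01,0.035,0,0,0.02,0.07,0,0,0.032,0.105,0,0,0.043,0.14,-0.02,0,0.043,0.14,-0.05,0,0.043,0.14,-0.06,0,0.043,0.14,-0.06,0]'
python3 -m creep '[0,0,-0.03,0,0,0,-0.06,0,0,0,-0.085,0,0,0,-0.105,0,0,0,-0.115,0,0,0,-0.12,0,0,0,-0.12,0]'
python3 -m creep '[0,0,0,0,0,0,0,0,0,0,0,0,0,0,0,0,0,0,0,0,0,0,0,0]' 0.3
```

```text
t: 9.32
ee_pos: [503.0, 119.9, 144.5]
orientation: [3.139, 0.081, -0.011]
ft_force: [0.3, -0.2, 0.3]
width: 87.8
grasp_force: 0.0
t: 9.9
ee_pos: [505.3, 119.5, 27.9]
orientation: [3.14, 0.078, -0.001]
ft_force: [0.4, -0.5, 0.2]
width: 87.9
grasp_force: 0.0
t: 10.4
ee_pos: [505.4, 120.2, 28.4]
orientation: [-3.14, -0.08, -0.001]
ft_force: [0.2, 0.1, 0.1]
width: 51.6
grasp_force: 0.0
```

```bash
python3 -m creep '[0,0,0,0,0,0,0,0,0,0,0,0,0,0,0,0,0,0,0,0]' 0.0
python3 -m creep '[0,0,0.01,0,0,0,0.03,0,0,0,0.05,0,0,0,0.07,0,0,0,0.085,0,0,0,0.09,0,0,0,0.09,0,0,0,0.09,0,0,0,0.09,0,0,0,0.09,0]'
for i in 1 2 3; do python3 -m creep '[0,0,0,0,0,0,0,0,0,0,0,0,0,0,0,0]'; done
```

```text
t: 10.82
ee_pos: [505.3, 120.2, 28.2]
orientation: [-3.14, -0.08, -0.0]
ft_force: [-1.4, 0.4, 6.1]
width: 44.3
grasp_force: 30.0
t: 11.65
ee_pos: [504.4, 119.9, 116.9]
orientation: [3.14, 0.08, -0.003]
ft_force: [-0.3, 0.6, -1.6]
width: 44.3
grasp_force: 30.0
t: 11.98
ee_pos: [505.0, 120.1, 117.7]
orientation: [3.14, 0.08, -0.001]
ft_force: [0.0, -0.4, -1.9]
width: 44.4
grasp_force: 30.0
t: 12.32
ee_pos: [505.2, 120.1, 118.0]
orientation: [-3.141, -0.08, -0.0]
ft_force: [-0.2, -0.4, -1.4]
width: 43.8
grasp_force: 30.0
t: 12.65
ee_pos: [505.1, 120.1, 118.0]
orientation: [3.141, 0.08, 0.0]
ft_force: [0.5, 1.1, -1.6]
width: 44.4
grasp_force: 30.0
```

Yellow reads about -1.6 N (170 g) against blue at -4.2 N, so blue is the heavy one. I put yellow back and go to blue.

```bash
python3 -m creep '[0,0,-0.025,0,0,0,-0.05,0,0,0,-0.07,0,0,0,-0.08,0,0,0,-0.085,0,0,0,-0.0875,0,0,0,-0.089,0,0,0,-0.0895,0,0,0,-0.0895,0,0,0,-0.0895,0]'
python3 -m creep '[0,0,0,0,0,0,0,0,0,0,0,0,0,0,0,0,0,0,0,0,0,0,0,0]' 1.0
python3 -m creep '[0,0,0.02,0,0,0,0.045,0,0,0,0.075,0,0,0,0.1,0,0,0,0.13,0,0,0,0.15,0,-0.02,-0.04,0.17,0,-0.04,-0.08,0.18,0,-0.04,-0.1,0.18,0,-0.04,-0.1,0.18,0]'
python3 - <<'E'
from h import *
o,im,hsv,P=wrist("w5");print(o["t"],o["ee_pos"],o["orientation"],o["ft_force"])
X,Y,Z=np.moveaxis(P,-1,0)
for k,a,b,x0,y0 in(("blue",100,118,510,-19),("yellow",24,34,504,120)):
    m=(hsv[...,0]>=a)&(hsv[...,0]<=b)&(hsv[...,1]>120)&(np.hypot(X-x0,Y-y0)<40)&(Z>65)&(Z<90)
    print(k,*mid(P[m]))
m=(np.hypot(X-483,Y+187)<75)&(hsv[...,2]>110)&(Z<12)
print("mat",*mid(P[m]))
E
```

```text
t: 13.48
ee_pos: [505.7, 120.3, 29.3]
orientation: [-3.14, -0.08, -0.002]
ft_force: [0.4, -0.4, -1.6]
width: 44.4
grasp_force: 30.0
t: 13.98
ee_pos: [505.2, 120.1, 28.5]
orientation: [-3.141, -0.08, -0.0]
ft_force: [0.1, -0.7, 0.4]
width: 80.8
grasp_force: 0.0
t: 14.82
ee_pos: [464.0, 16.8, 209.5]
orientation: [3.14, 0.076, 0.002]
ft_force: [0.6, 0.4, 0.5]
width: 87.9
grasp_force: 0.0
14.8167 [463.99494714  16.78031477 209.53519214] [3.13958892e+00 7.57976720e-02 1.64582110e-03] [0.58924599 0.41652435 0.47818586]
blue 1625 [512.6 -19.   22.6] [512.4 -19.   76.5] [40.8 40.8  6.5]
yellow 1491 [504.8 120.3  23.1] [504.9 119.8  75.3] [41.1 42.   9.1]
mat 4458 [ 483.1 -186.8   56.2] [ 483.9 -185.5    3.5] [102.1 101.7   4.1]
```

View pics/w5.png

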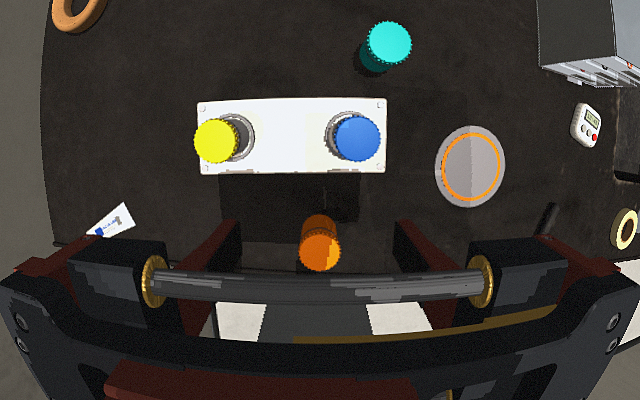

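Both cans are upright in their wells (yellow at (217,140), blue at (357,138)), and the mat is at (470,166), about (484,-186) mm. Now I fetch blue.

```bash
python3 -m creep '[0.025,-0.02,0,0,0.0475,-0.0395,-0.01,0,0.0475,-0.0395,-0.04,0,0.0475,-0.0395,-0.06,0,0.0475,-0.0395,-0.06,0,0.0475,-0.0395,-0.06,0]'
python3 -m creep '[0,0,-0.03,0,0,0,-0.06,0,0,0,-0.085,0,0,0,-0.105,0,0,0,-0.115,0,0,0,-0.12,0,0,0,-0.12,0]'
python3 -m creep '[0,0,0,0,0,0,0,0,0,0,0,0,0,0,0,0,0,0,0,0,0,0,0,0]' 0.3
```

```text
t: 15.37
ee_pos: [512.0, -18.6, 147.5]
orientation: [-3.14, -0.081, 0.005]
ft_force: [0.1, 0.4, -0.2]
width: 87.5
grasp_force: 0.0
t: 15.95
ee_pos: [513.1, -19.0, 28.7]
orientation: [-3.141, -0.081, -0.0]
ft_force: [0.1, 0.4, -0.8]
width: 88.1
grasp_force: 0.0
t: 16.45
ee_pos: [512.9, -19.4, 28.9]
orientation: [3.141, 0.08, 0.001]
ft_force: [-0.3, -0.2, -0.4]
width: 51.3
grasp_force: 0.0
```

```bash
python3 -m creep '[0,0,0,0,0,0,0,0,0,0,0,0,0,0,0,0,0,0,0,0]' 0.0
python3 -m creep '[0,0,0.01,0,0,0,0.03,0,0,0,0.055,0,0,0,0.08,0,0,0,0.1,0,0,0,0.115,0,0,0,0.123,0,0,0,0.127,0,0,0,0.127,0]'
python3 -m creep '[-0.002,-0.01,0,0,-0.005,-0.03,0,0,-0.01,-0.055,0,0,-0.014,-0.08,0,0,-0.018,-0.105,0,0,-0.022,-0.13,0,0,-0.025,-0.148,0,0,-0.027,-0.16,0,0,-0.0285,-0.1665,0,0,-0.0285,-0.1665,0,0]'
python3 -m creep '[0,0,0,0,0,0,0,0,0,0,0,0,0,0,0,0,0,0,0,0,0,0,0,0]'
python3 - <<'E'
from h import *
ims=[]
for n in("scene","top"):
    im,d=cams.get_image(n);y,x=(110,250) if n=="scene" else(140,260);ims.append(cv2.resize(im[y:y+150,x:x+200],(400,300)))
cv2.imwrite("pics/end.png",np.hstack(ims)[:,:,::-1]);o=get_obs();print(o["t"],o["ee_pos"],o["qvel"].round(3),o["ft_force"])
E
```

```text
t: 16.87
ee_pos: [512.8, -19.5, 28.7]
orientation: [3.14, 0.08, 0.0]
ft_force: [-1.4, -1.1, 5.5]
width: 44.0
grasp_force: 30.0
t: 17.62
ee_pos: [512.6, -19.3, 155.8]
orientation: [-3.141, -0.08, -0.001]
ft_force: [0.1, -0.8, -5.4]
width: 43.9
grasp_force: 30.0
t: 18.45
ee_pos: [483.4, -186.8, 154.7]
orientation: [-3.14, -0.077, 0.002]
ft_force: [-0.2, 0.1, -4.1]
width: 43.8
grasp_force: 30.0
t: 18.95
ee_pos: [484.3, -185.4, 155.6]
orientation: [-3.141, -0.081, -0.0]
ft_force: [0.3, 0.4, -4.5]
width: 44.0
grasp_force: 30.0
19.05 [ 484.22206517 -185.63576791  155.53683546] [-0.005  0.001 -0.    -0.002 -0.    -0.001] [-0.29886554 -0.27091023 -4.70603456]
```

View pics/end.png

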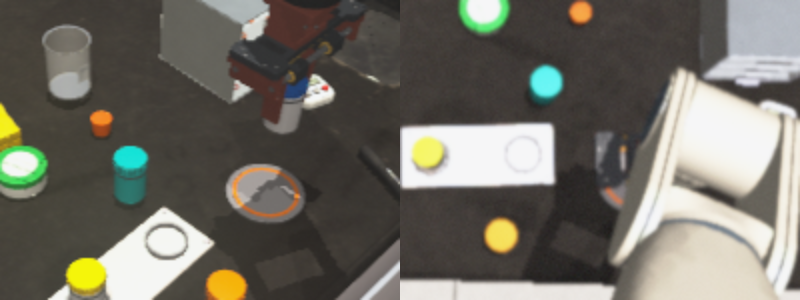

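The blue-capped can is held upright at (283,110), over the mat. Yellow stands in its well at (86,275), and the bystanders in view are undisturbed. I'm handing in.

```bash
python3 -m creep '[0,0,0,0,0,0,0,0,0,0,0,0]'; python3 -c "
from workcell import ticket;print(ticket.close_job())"
```

```text
t: 19.3
ee_pos: [484.1, -185.9, 155.5]
orientation: [-3.141, -0.08, 0.0]
ft_force: [-0.4, 0.3, -4.3]
width: 44.3
grasp_force: 30.0
the job is handed in; nothing more can be done
None
```

The job is handed in at 19.3 s: the blue-capped canister is the heavier (about 4.2 N against 1.6 N) and is held upright and still over the mat, its middle about 167 mm and its underside about 132 mm above it, with the yellow-capped one standing in its well.

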